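# Sort the boxed printer inks into their own roller lanes

### The job

The four boxed ink cartridges in the roller-feed rack all stand in lanes of the wrong colour. Swap them round, parking boxes on the free desk beside the rack as you need, so that every box rests against the front stop of the lane of its own colour, upright and lengthwise. Never tip a box over, and leave the orange mug and the pot of brushes on the teal mat standing where they are.

Things in the scene. Friction and masses are not known exactly. Their poses are not given: they have to be found in the camera images.
- box_black: upright white carton of a black ink cartridge: top panel, lower band and ink-drop mark black; 76 mm long (x), 42 mm wide (y, grip across this), 70 mm high, about 90 g. Origin: centre of the underside, z up. Starts at the front stop of a wrong lane, its length along the lane, leaning 10 deg towards the robot with the slope
- box_cyan: upright white carton of a cyan ink cartridge: top panel, lower band and ink-drop mark cyan; 76 mm long (x), 42 mm wide (y, grip across this), 70 mm high, about 90 g. Origin: centre of the underside, z up. Starts at the front stop of a wrong lane, its length along the lane, leaning 10 deg towards the robot with the slope
- box_magenta: upright white carton of a magenta ink cartridge: top panel, lower band and ink-drop mark magenta; 76 mm long (x), 42 mm wide (y, grip across this), 70 mm high, about 90 g. Origin: centre of the underside, z up. Starts at the front stop of a wrong lane, its length along the lane, leaning 10 deg towards the robot with the slope
- box_yellow: upright white carton of a yellow ink cartridge: top panel, lower band and ink-drop mark yellow; 76 mm long (x), 42 mm wide (y, grip across this), 70 mm high, about 90 g. Origin: centre of the underside, z up. Starts at the front stop of a wrong lane, its length along the lane, leaning 10 deg towards the robot with the slope
- lane_black: roller lane with black stop, guides and end cap, one of four 80 mm apart. Origin: on the desk under a seated box's underside centre; x up-slope, away from the robot, y across, z up. Rollers slope 10 deg, tops at z = 42 mm + 0.176x, x = -37 to 115 mm; a box set on them rolls to the stop in 1 s and rests with origin at (0, 0, 42 mm). Above the rollers: stop 24 mm, guides 15 mm, 52 mm apart
- lane_cyan: roller lane with cyan stop, guides and end cap, one of four 80 mm apart. Origin: on the desk under a seated box's underside centre; x up-slope, away from the robot, y across, z up. Rollers slope 10 deg, tops at z = 42 mm + 0.176x, x = -37 to 115 mm; a box set on them rolls to the stop in 1 s and rests with origin at (0, 0, 42 mm). Above the rollers: stop 24 mm, guides 15 mm, 52 mm apart
- lane_magenta: roller lane with magenta stop, guides and end cap, one of four 80 mm apart. Origin: on the desk under a seated box's underside centre; x up-slope, away from the robot, y across, z up. Rollers slope 10 deg, tops at z = 42 mm + 0.176x, x = -37 to 115 mm; a box set on them rolls to the stop in 1 s and rests with origin at (0, 0, 42 mm). Above the rollers: stop 24 mm, guides 15 mm, 52 mm apart
- lane_yellow: roller lane with yellow stop, guides and end cap, one of four 80 mm apart. Origin: on the desk under a seated box's underside centre; x up-slope, away from the robot, y across, z up. Rollers slope 10 deg, tops at z = 42 mm + 0.176x, x = -37 to 115 mm; a box set on them rolls to the stop in 1 s and rests with origin at (0, 0, 42 mm). Above the rollers: stop 24 mm, guides 15 mm, 52 mm apart
- mug: orange mug, 81 mm round, 113 mm with its handle, 101 mm high; bystander left of the rack, farther from the robot. Origin: centre of the underside. The rack's grey base reaches 165 mm to each side of the middle of the four lanes, 61 mm before and 135 mm behind their origins
- brush_pot: salmon-coloured pot with brushes, pencils and a yellow flower, about 100 mm across, 202 mm high; bystander on the teal mat right of the rack. Origin: centre of the underside. The desk (z = 0) is free for 100 mm beyond the rack's base on the side nearer the robot's centre line, level with the lane origins (x within 50 mm)

How it is judged:
By the outcome, as a careful person would: the job done as asked, in the order asked, and still so for the second after the job is handed in, with the robot touching nothing.
It also fails if it takes over 125 s, if anything falls off the work surface, if the arm or the gripper's body presses on something with over 40 N, if the wrist force passes 120 N, or if a joint passes its speed limit or range.

### The arm

A 6-joint arm with a two-finger parallel gripper is mounted at the origin on a cart in front of the work surface, level with it; the furniture and walls round the work are solid. World frame = base frame: x ahead of the robot, y to its left, z up, the work surface at z = 0. Lengths are in m, angles in rad, forces in N, time in s.
With the tool pointing down it reaches from about 0.35 to 0.8 m from the base axis. Payload 7.3 kg.
Tool frame: the origin (TCP) lies between the finger pads; the fingertips stand 25 mm ahead of it and the grasp point (between the pads) lies 6 mm ahead of it (r.tip_extent is the distance from the TCP to the fingertips, in m); z points along the fingers, y is the line along which they close (so a half turn about z gives the same grasp; the last joint's range is limited). The gripper opens to 85 mm and grips with 20 to 120 N. Pads are 22 mm wide; open, the fingers measure 114 mm over their backs; the gripper's body (76 mm by 85 mm) begins 54 mm behind the grasp point. The pads swing forward as they close: fully open they stand 13 mm farther back than shut.
Start: joints at [0.964, 0.342, 1.524, -0, 1.275, -0.146], TCP at [0.233, 0.47, 0.256] pointing down, gripper open.
Joint ranges: [-2.53, 2.53], [-0.77, 2.02], [0.04, 2.7], [-1, 4.14], [0.28, 2.66], [-3.11, 3.11]. Speed limits (rad/s): [2.57, 2.57, 3.14, 3.14, 3.14, 3.14].

### API

Orientations are given as a unit quaternion [x, y, z, w].
In Python, from workcell import r, command_gripper, optics gives the robot as it stands. The module is installed in compiled form; this text tells all that it offers. Calls block until the motion is done:
- r.reach(position, orientation): joint-space move of the TCP to a pose.
- r.move_straight(position, orientation=None, speed=0.15, max_force=None): straight line of the TCP; orientation=None keeps the orientation; speed is the mean speed in m/s. With max_force (N) it stops when the force on the tool has changed by that much, and returns True; else False.
- r.movej(angles): joint-space move.
- command_gripper(opening, force=None): finger opening in m; force is the grip in N (None keeps the last); returns when the fingers have stopped.
- r.hold(seconds).
- r.solve_ik(position, orientation): joint angles nearest the present ones, or None.
- r.read_state(): the state.
- optics.get_image(name): name is "side" or "top" or "wrist"; returns (picture, depth): 480x640x3 uint8, red, green, blue; 480x640 float32, m along the optical axis (not along the pixel's ray), 0 where there is no reading.
- optics.camera_model(name): a dict with "K" (3x3 intrinsics, pixels), "R" (3x3) and "t" (3): a world point X has camera coordinates R X + t; the wrist camera has in their place "tool_from_camera" (4x4, takes a point from camera to tool coordinates, whose origin is the TCP and whose axes are the flange's). Camera axes: x right, y down, z forward; pixel columns grow to the right and rows downward; lengths in m; the calibration is good to about 2 mm. A picture is of the moment at which its call begins: read the wrist's pose just before it. camera_model takes no time and is no camera call.
A pose or a line that the arm cannot do raises r.PlanningError and nothing moves.
- r.finish_job(): hands the job in; it is judged then, once.
The state is a dict: "time_s": time; "joint_positions": joint angles; "dq": joint speeds; "tau": joint torques, N m; "eef_pos": TCP position; "eef_rot": TCP orientation; "contact_force": force on the tool from outside, world axes, zero at the start; "torque": the same for the moment, N m; "grip_width": finger opening in m; "grip_force": force on a finger pad.
Only numpy, scipy, OpenCV 4.12 (cv2) and the standard library are available. Lean on these libraries where they do the work, as an engineer would, in place of code of your own. Each camera call takes 0.05 s, during which the arm holds its last target. There are 200 camera calls.

## Working session

There is one attempt and no reset: what is moved stays moved. The work goes in short steps, each a Python script; the robot and the scene stay as the last script left them, time stands still between calls to the robot, and variables do not carry over. Pictures are saved under pics/ and viewed, at most 14 in all, crops included, and the job is handed in when it is done.

```bash
mkdir -p pics
python3 - <<'E'
from workcell import r, command_gripper, optics
import cv2, numpy as np
np.set_printoptions(precision=4,suppress=True)
for n in("top","side"):
    p,d=optics.get_image(n); cv2.imwrite(f"pics/{n}0.png",p[:,:,::-1]); np.savez(f"{n}0.npz",p=p,d=d)
    m=optics.camera_model(n); print(n,m["K"],m["R"],m["t"],-m["R"].T@m["t"])
print(optics.camera_model("wrist")); s=r.read_state(); print(s)
E
```

```text
top [[489.3542   0.     317.6364]
 [  0.     489.3542 241.4955]
 [  0.       0.       1.    ]] [[ 0.0113 -0.9999 -0.0054]
 [-0.9977 -0.0109 -0.0665]
 [ 0.0665  0.0061 -0.9978]] [-0.0496  0.5846  1.1782] [ 0.5055 -0.0505  1.2142]
side [[539.3339   0.     314.5793]
 [  0.     539.3339 237.5628]
 [  0.       0.       1.    ]] [[ 0.9626  0.2706  0.0134]
 [ 0.2003 -0.6776 -0.7077]
 [-0.1824  0.6839 -0.7064]] [-0.5565 -0.1074  1.6305] [ 0.8546 -1.0373  1.0833]
{'K': array([[360.9144,   0.    , 322.3115],
       [  0.    , 360.9144, 234.6778],
       [  0.    ,   0.    ,   1.    ]]), 'tool_from_camera': array([[ 0.0006, -0.959 , -0.2835,  0.0724],
       [ 1.    ,  0.0004,  0.0008,  0.0002],
       [-0.0006, -0.2835,  0.959 , -0.1191],
       [ 0.    ,  0.    ,  0.    ,  1.    ]])}
{'time_s': 0.1, 'joint_positions': array([ 0.964 ,  0.3427,  1.5249, -0.    ,  1.2754, -0.146 ]), 'dq': array([-0.0008, -0.0024, -0.001 , -0.0001,  0.0017, -0.0009]), 'tau': array([  0.0013, -43.445 , -24.649 ,  -0.0002,   0.0048,  -0.0001]), 'eef_pos': array([0.2332, 0.47  , 0.2557]), 'eef_rot': array([ 0.2284,  0.9736, -0.0006, -0.0002]), 'contact_force': array([0.6149, 0.2085, 0.2955]), 'torque': array([ 0.0029, -0.0374, -0.0435]), 'grip_force': 0.0, 'grip_width': 0.08553457255818156}
```

View pics/top0.png

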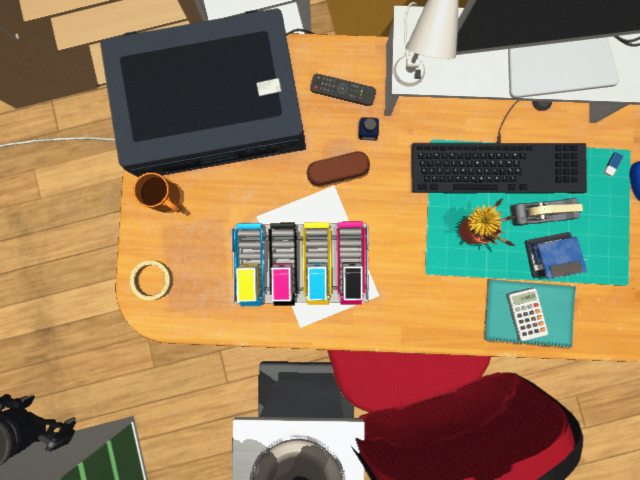

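View pics/side0.png

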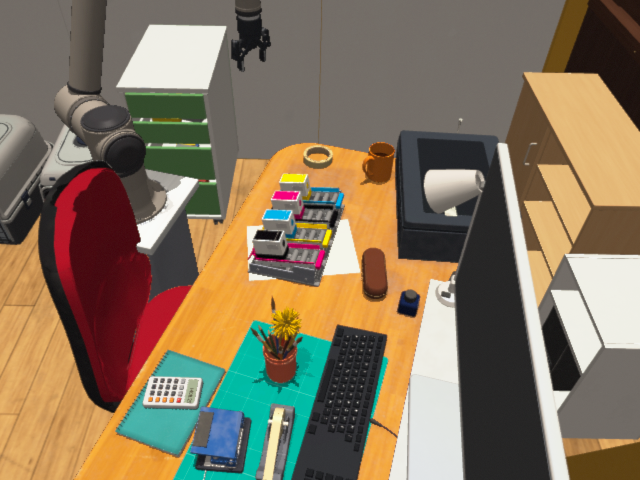

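The top view shows the lanes left to right as cyan (yellow box at 246,285), black (magenta box at 282,284), yellow (cyan box at 317,283) and magenta (black box at 352,282). That is two swaps, 1↔3 and 2↔4. The side view agrees. Next I'll measure positions.

```bash
cat > meas.py <<'E'
import cv2, numpy as np
from workcell import optics
def cloud(n,d):
    m=optics.camera_model(n); v,u=np.mgrid[:480,:640]
    c=np.stack([u,v,np.ones_like(u)],-1)@np.linalg.inv(m["K"]).T*d[...,None]
    return (c-m["t"])@m["R"]
def masks(p):
    h=cv2.cvtColor(p,cv2.COLOR_RGB2HSV); H,S,V=[h[...,i].astype(int) for i in range(3)]
    return dict(yellow=(abs(H-29)<6)&(S>130)&(V>140),cyan=(abs(H-98)<10)&(S>130)&(V>100),
      magenta=(abs(H-160)<12)&(S>120)&(V>100),black=(V<65))
def tops(p,d,n="top",zlo=.095,zhi=.14,box=(0.3,0.65,-.25,.25)):
    P=cloud(n,d); out={}
    roi=(P[...,2]>zlo)&(P[...,2]<zhi)&(P[...,0]>box[0])&(P[...,0]<box[1])&(P[...,1]>box[2])&(P[...,1]<box[3])&(d>0)
    for k,m in masks(p).items():
        m=cv2.morphologyEx((m&roi).astype(np.uint8),cv2.MORPH_OPEN,np.ones((3,3)))
        c,_=cv2.findContours(m,cv2.RETR_EXTERNAL,cv2.CHAIN_APPROX_NONE)
        if not c: continue
        c=max(c,key=cv2.contourArea); q=np.zeros_like(m); cv2.drawContours(q,[c],-1,1,-1)
        pts=P[(q>0)&roi]; rect=cv2.minAreaRect((pts[:,:2]*1000).astype(np.float32))
        out[k]=(np.median(pts,0),rect,cv2.boundingRect(c),len(pts))
    return out
E
python3 - <<'E'
from meas import *
np.set_printoptions(precision=4,suppress=True)
f=np.load("top0.npz"); p,d=f["p"],f["d"]; P=cloud("top",d)
for k,v in tops(p,d).items(): print(k,v)
# everything per z: all box-top points (white rim included)
roi=(P[...,2]>.085)&(P[...,2]<.14)&(P[...,0]>.3)&(P[...,0]<.65)&(abs(P[...,1])<.25)
n,l,s,c=cv2.connectedComponentsWithStats(roi.astype(np.uint8))
for i in range(1,n):
    if s[i,4]>100:
        q=P[l==i]; A=np.c_[q[:,:2],np.ones(len(q))]; print(s[i],q.min(0),q.max(0),cv2.minAreaRect((q[:,:2]*1000).astype(np.float32)),np.linalg.lstsq(A,q[:,2],rcond=None)[0])
# rack+boxes
roi=(P[...,2]>.012)&(P[...,2]<.14)&(P[...,0]>.3)&(P[...,0]<.65)&(abs(P[...,1])<.22)
n,l,s,c=cv2.connectedComponentsWithStats(roi.astype(np.uint8))
for i in range(1,n):
    if s[i,4]>300: q=P[l==i]; print(s[i],q.min(0),q.max(0),cv2.minAreaRect((q[:,:2]*1000).astype(np.float32)))
big=cv2.resize(p[205:325,215:395],None,fx=4,fy=4,interpolation=cv2.INTER_CUBIC); cv2.imwrite("pics/crop0.png",big[...,::-1])
print("desk z",P[300,200],P[290,400])
E
```

```text
yellow (array([0.4794, 0.1165, 0.1114]), ((480.236328125, 116.640380859375), (65.86652374267578, 33.36009216308594), 1.7753007411956787), (238, 270, 16, 30), 439)
cyan (array([ 0.4834, -0.0434,  0.1117]), ((484.24609375, -42.23994064331055), (65.30486297607422, 33.68135452270508), 0.6940259337425232), (309, 269, 16, 30), 442)
magenta (array([0.4824, 0.0376, 0.1118]), ((482.289306640625, 38.33759689331055), (67.33191680908203, 33.971004486083984), 0.9863579273223877), (273, 269, 16, 31), 447)
black (array([ 0.4819, -0.1238,  0.1111]), ((481.8421630859375, -123.15760040283203), (54.07691192626953, 29.644622802734375), 1.0440863370895386), (346, 273, 14, 25), 344)
[271 265  20  36 679] [0.4459 0.017  0.0855] [0.5257 0.0606 0.123 ] ((485.83197021484375, 38.659461975097656), (79.68543243408203, 42.45380401611328), 1.3551057577133179) [0.0803 0.0456 0.07  ]
[307 265  20  36 653] [ 0.4469 -0.064   0.0905] [ 0.5265 -0.0203  0.1212] ((487.2708740234375, -42.734169006347656), (79.45997619628906, 42.341583251953125), 2.7162058353424072) [0.0998 0.004  0.0628]
[343 264  19  36 675] [ 0.4501 -0.1428  0.0851] [ 0.5298 -0.1011  0.1228] ((489.8887634277344, -121.94627380371094), (79.48722839355469, 40.839473724365234), 0.8981446027755737) [ 0.0953 -0.0047  0.0639]
[236 266  21  36 715] [0.4429 0.0951 0.0874] [0.5225 0.1392 0.1225] ((482.7254638671875, 117.29938507080078), (79.35685729980469, 42.98005294799805), 1.126356601715088) [0.0809 0.1216 0.0567]
[ 231  221  138   85 8597] [ 0.4294 -0.1656  0.012 ] [0.6323 0.1625 0.123 ] ((530.37109375, -1.862274169921875), (198.42636108398438, 326.17291259765625), 1.5160059928894043)
desk z [0.4385 0.2453 0.0025] [ 0.4687 -0.2475  0.001 ]
```

View pics/crop0.png

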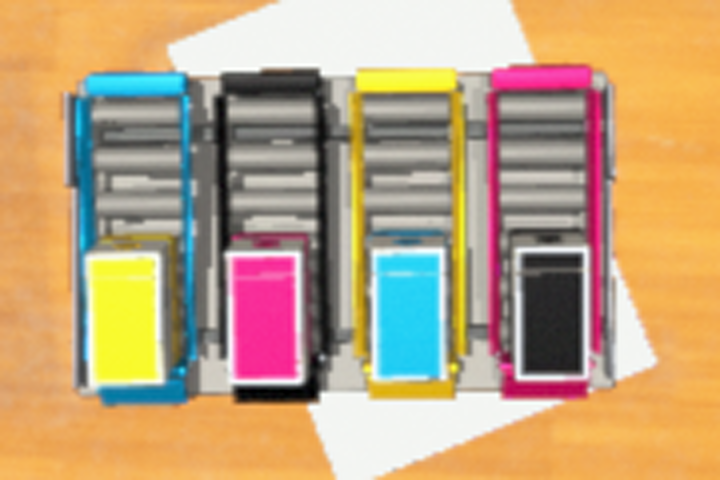

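The crop confirms lane order C, K, Y, M (end caps at about x = 137, 270, 405 and 540), with all boxes seated straight. The rack's origin midpoint is about (0.494, -0.003), yaw about 1.5°. I'll park yellow first, on the left.

```bash
cat > mv.py <<'E'
import numpy as np
from scipy.spatial.transform import Rotation as R
from workcell import r, command_gripper, optics
MID=np.array([.494,-.003,0]); Y=R.from_euler("z",1.5,degrees=True); A=np.radians(10)
LANE=dict(cyan=.12,black=.04,yellow=-.04,magenta=-.12)
H=.045+.006; OPEN=.060; ZT=.245
def pose(x,y,z,tilt):
    n=np.array([-np.sin(tilt),0,np.cos(tilt)])
    M=np.c_[np.cross([0,1,0],-n),[0,1,0],-n]
    return MID+Y.apply(np.array([x,y,z])+H*n),(Y*R.from_matrix(M)).as_quat()
def lane(c,x=0,dz=0): return pose(x,LANE[c],.042+.176*x+dz,A)
def park(dz=0): return pose(0,.217,dz,0)
def up(p): q=p.copy(); q[2]=ZT; return q
def log(s):
    t=r.read_state(); print(s,"t%.1f"%t["time_s"],"w%.4f"%t["grip_width"],"g%.1f"%t["grip_force"],np.round(t["eef_pos"],4),np.round(t["contact_force"],1))
def pick(p,q):
    command_gripper(OPEN,30)
    r.reach(up(p),q)
    hit=r.move_straight(p,q,.12,max_force=12); log(f"at box hit={hit}")
    if hit: raise SystemExit("unexpected contact")
    command_gripper(.03,30); log("gripped")
    if r.read_state()["grip_width"]<.037: raise SystemExit("missed")
    r.move_straight(p+[0,0,.02],q,.05); r.move_straight(up(p),q,.2); log("lifted")
def place(p,q):
    """p: pose of contact"""
    r.move_straight(up(p),q,.2)
    hit=r.move_straight(p+[0,0,.012],q,.15,max_force=12)
    if hit: log("early contact"); raise SystemExit
    h=r.move_straight(p-[0,0,.003],q,.02,max_force=3); log(f"down hit={h}")
    command_gripper(OPEN); r.hold(.6)
    z=R.from_quat(q).apply([0,0,1])
    r.move_straight(p-.06*z,q,.12); log("released")
E
python3 - <<'E'
from mv import *
import cv2
for c in LANE:
    print(c,r.solve_ik(*lane(c)),r.solve_ik(up(lane(c)[0]),lane(c)[1]))
print(r.solve_ik(*park()))
r.reach(up(lane("cyan")[0]),lane("cyan")[1]); log("above")
command_gripper(OPEN)
r.move_straight(lane("cyan",dz=.05)[0],speed=.15); log("near")
cv2.imwrite("pics/w1.png",optics.get_image("wrist")[0][...,::-1])
E
```

```text
cyan [ 0.08938189  0.43133552  1.94680351 -0.01973348  0.58935212 -1.49214694] [ 0.08938189  0.21437822  1.74962322 -0.01300558  1.00343807 -1.5015625 ]
black [-0.09487609  0.41548798  1.97719439  0.03851127  0.57596791 -1.72233357] [-0.09487609  0.19309558  1.77746744  0.02495692  0.99789038 -1.7035613 ]
yellow [-0.27692471  0.41946494  1.96958891  0.09360041  0.58783479 -1.9475261 ] [-0.27692471  0.19845247  1.77052041  0.06137041  1.00674471 -1.90240615]
magenta [-0.44532707  0.44291536  1.92445875  0.13564233  0.62277032 -2.14654382] [-0.44532707  0.22982386  1.72901029  0.09220082  1.02882764 -2.08379476]
[ 2.69100010e-01  6.07836917e-01  1.73837567e+00 -4.44089210e-16
  7.95380065e-01 -1.32787626e+00]
above t1.7 w0.0855 g0.0 [0.4819 0.1173 0.245 ] [-0.  -0.7  0.4]
near t2.9 w0.0597 g0.0 [0.4826 0.1168 0.1429] [0.3 0.2 0.4]
```

View pics/w1.png

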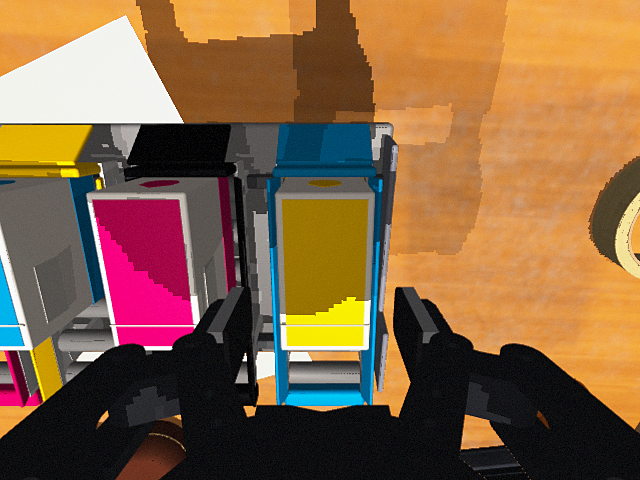

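The wrist view shows the fingers (about 245 and 397 px) centred on the yellow box (277–373 px), clear of the magenta box. I'll go on and park yellow.

Run:
```python
from mv import *
import cv2
pick(*lane("cyan")); place(*park())
p,d=optics.get_image("side"); cv2.imwrite("pics/s2.png",cv2.resize(p[130:310,200:440],None,fx=3,fy=3)[...,::-1])
```

```text
at box hit=False t5.1 w0.0598 g0.0 [0.4824 0.1168 0.0927] [-0.6 -0.5 -0.2]
gripped t5.4 w0.0419 g33.1 [0.4824 0.1167 0.0929] [-1.5  0.1  5.1]
lifted t6.7 w0.0416 g32.5 [0.4813 0.1167 0.2438] [-0.1  0.4 -0.6]
down hit=True t9.3 w0.0418 g33.2 [0.4882 0.214  0.0516] [-0.2 -0.3  4. ]
released t10.9 w0.0600 g0.0 [0.488  0.2138 0.1107] [-0.4 -1.1 -0.7]
```

View pics/s2.png

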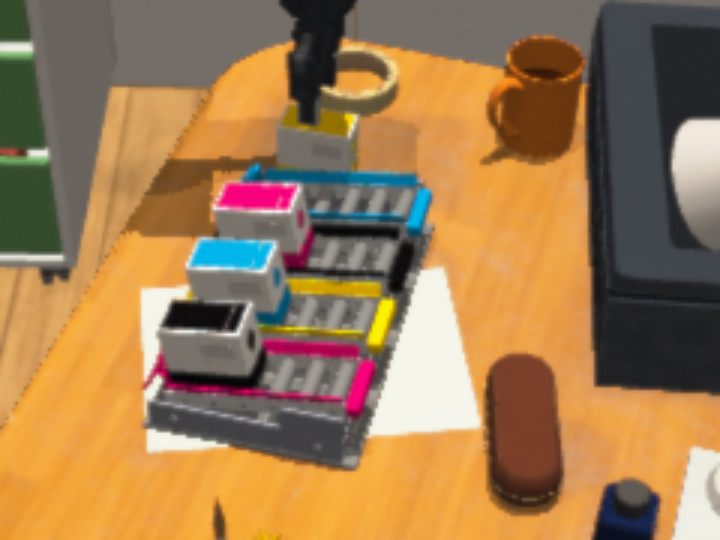

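The yellow box (about 318,138 in the crop) stands upright on the desk, left of the rack. Next I'll move cyan to its lane, with a straight retreat to travel height added.

```bash
sed -i 's/    r.move_straight(p-.06\*z,q,.12); log("released")/    r.move_straight(p-.06*z,q,.12); r.move_straight(up(p-.06*z),q,.2); log("released")/' mv.py
python3 - <<'E'
from mv import *
import cv2
s=r.read_state(); e=s["eef_pos"]; r.move_straight([e[0],e[1],ZT],speed=.2)
pick(*lane("yellow")); place(*lane("cyan",x=.008))
r.reach(up(park()[0]),park()[1])
from meas import tops
p,d=optics.get_image("side"); cv2.imwrite("pics/s3.png",cv2.resize(p[130:310,200:440],None,fx=3,fy=3)[...,::-1])
for k,v in tops(p,d,"side").items(): print(k,v[0],v[1])
E
```

```text
at box hit=False t14.4 w0.0602 g0.0 [ 0.4866 -0.0433  0.0928] [-0.4  0.1  0.4]
gripped t14.7 w0.0417 g32.6 [ 0.4866 -0.0434  0.0929] [-0.7 -0.9  4.6]
lifted t16.1 w0.0413 g32.1 [ 0.4855 -0.043   0.2438] [-0.6 -0.4 -1.3]
down hit=True t18.7 w0.0416 g32.8 [0.4902 0.117  0.0943] [-0.5  0.2  6. ]
released t20.8 w0.0598 g0.0 [0.4789 0.1166 0.2436] [-0.3  0.6 -0.2]
cyan [0.4792727  0.11673633 0.11337629] ((480.0032043457031, 114.83856964111328), (65.65626525878906, 37.07981491088867), 3.129575729370117)
magenta [0.48190702 0.03903736 0.1140313 ] ((482.1380615234375, 38.84954071044922), (65.50143432617188, 41.72580337524414), 4.9073309898376465)
black [ 0.48316648 -0.12394632  0.1133705 ] ((484.89306640625, -122.29224395751953), (63.19704818725586, 31.932435989379883), 2.6254594326019287)
```

View pics/s3.png

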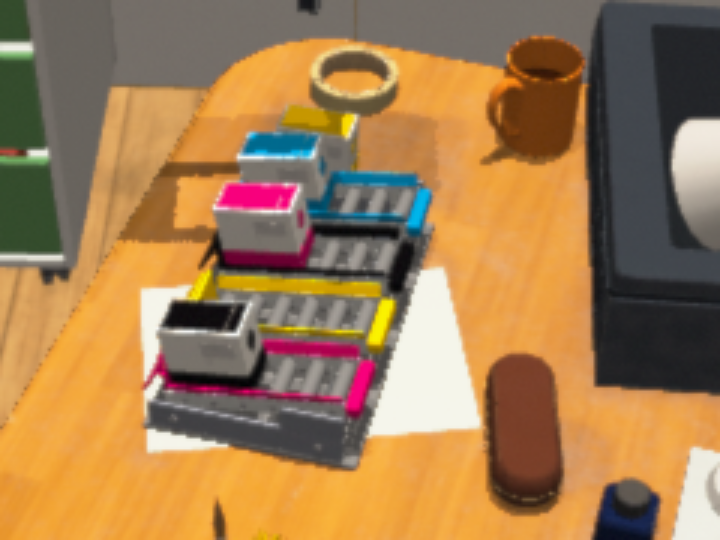

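Cyan rests at the stop of its lane: top measured at (0.479, 0.117), where a seated box should be. I'll run the remaining four moves with the same checks.

Run:
```python
from mv import *
import cv2
from meas import tops
def check():
    p,d=optics.get_image("side")
    for k,v in tops(p,d,"side").items(): print("  ",k,v[0].round(4),v[1][2])
pick(*park()); place(*lane("yellow",x=.008)); check()
pick(*lane("black")); place(*park())
pick(*lane("magenta")); place(*lane("black",x=.008)); check()
pick(*park()); place(*lane("magenta",x=.008))
e=r.read_state()["eef_pos"]; r.reach([.40,.30,.30],park()[1])
check()
for n in("side","top"):
    p,d=optics.get_image(n); c=p[130:310,200:440] if n=="side" else p[160:340,130:370]
    cv2.imwrite(f"pics/{n}9.png",cv2.resize(c,None,fx=3,fy=3)[...,::-1])
    if n=="top":
        for k,v in tops(p,d).items(): print("top",k,v[0].round(4),v[1][2])
log("end")
```

```text
at box hit=False t23.6 w0.0599 g0.0 [0.4887 0.214  0.0516] [-0.7 -0.4  0.4]
gripped t23.9 w0.0418 g31.6 [0.4887 0.2141 0.0516] [-0.3  0.3  4.4]
lifted t25.5 w0.0413 g31.1 [0.4877 0.2138 0.2437] [ 0.1  0.2 -1.2]
down hit=True t28.6 w0.0417 g31.7 [ 0.4944 -0.043   0.094 ] [-0.9  1.6  5.8]
released t30.7 w0.0602 g0.0 [ 0.4831 -0.0431  0.2436] [ 0.  -0.1 -1.4]
   yellow [ 0.5045 -0.0414  0.1172] 18.503515243530273
   cyan [0.4776 0.1162 0.1141] 85.04174041748047
   magenta [0.482  0.0383 0.1136] 0.36334535479545593
   black [ 0.4823 -0.1237  0.1126] 0.7687025666236877
at box hit=False t32.8 w0.0600 g0.0 [0.4845 0.0366 0.0928] [-0.6 -0.3  0.5]
gripped t33.1 w0.0418 g32.3 [0.4845 0.0367 0.0929] [-1.  -1.2  4.9]
lifted t34.5 w0.0415 g31.7 [0.4833 0.0368 0.2438] [-0.4  0.6 -1.8]
down hit=True t37.5 w0.0418 g32.5 [0.4882 0.214  0.0517] [ 0.2 -0.3  3.8]
released t39.9 w0.0602 g0.0 [0.4877 0.2137 0.2435] [ 0.2 -0.8 -1. ]
at box hit=False t42.8 w0.0599 g0.0 [ 0.4887 -0.1233  0.0928] [ 0.7  0.1 -0.5]
gripped t43.1 w0.0416 g33.0 [ 0.4887 -0.1234  0.0929] [-1.   0.1  5.1]
lifted t44.4 w0.0416 g32.6
[... 485 characters left out ...]
lifted t53.9 w0.0417 g31.1 [0.4877 0.2137 0.2438] [ 0.2  1.1 -0. ]
down hit=True t57.4 w0.0417 g31.7 [ 0.4964 -0.123   0.094 ] [-1.3  1.2  6.4]
released t59.5 w0.0601 g0.0 [ 0.4853 -0.123   0.2435] [-0.6  0.2 -0. ]
   yellow [ 0.4843 -0.0439  0.1135] 3.211310863494873
   cyan [0.4783 0.1165 0.1134] 0.5037078857421875
   magenta [ 0.4871 -0.1238  0.1142] 3.607893228530884
   black [0.475  0.0355 0.1127] 6.372089862823486
top yellow [ 0.4834 -0.0434  0.1121] 0.5801833868026733
top cyan [0.4794 0.1162 0.1115] 0.661271870136261
top magenta [ 0.4865 -0.1241  0.1125] 1.1054089069366455
top black [0.4778 0.0354 0.1111] 89.98846435546875
end t61.3 w0.0600 g0.0 [0.4005 0.2992 0.2998] [ 0.4  0.1 -0.1]
```

View pics/side9.png

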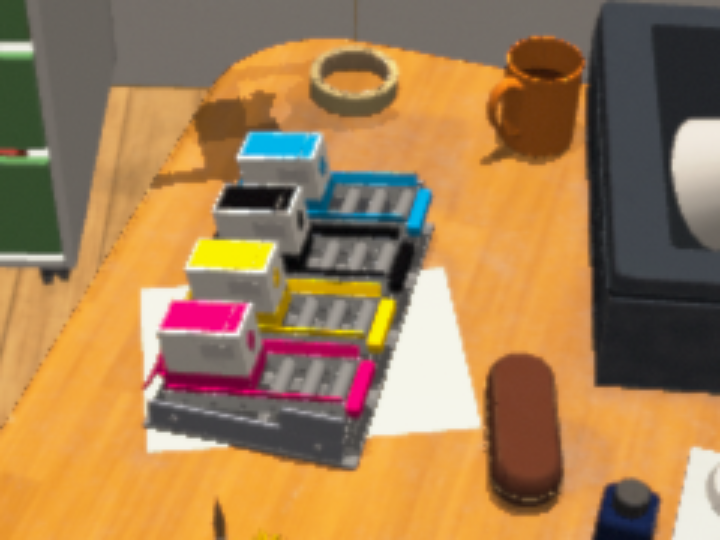

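View pics/top9.png

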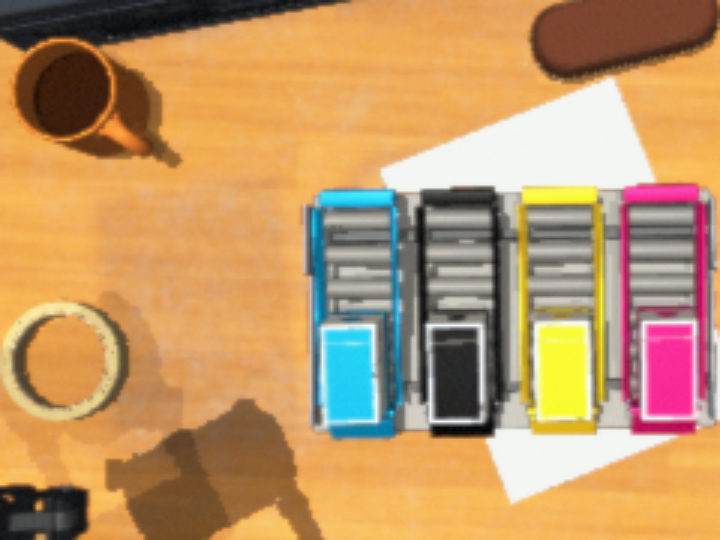

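Both views show all four boxes upright at the stops of their own lanes: cyan (348,370), black (455,370), yellow (562,370) and magenta (668,370) in the top crop. The mug has not moved, and the arm is clear. I'll hand in.

```bash
python3 -c "
from workcell import r
print(r.finish_job())"
```

```text
the job is handed in; nothing more can be done
None
```

The job is handed in: after about 61 s, all four boxes stand upright at the front stops of their own-colour lanes, and the arm never went near the mug or the brush pot.

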